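# Decant the ball knobs and ring for collection

### The job

Lift the white parts cup out of its well, stand it on the rubber mat with its knobs inside and let go, then take it again round its lower half and pour all six ball knobs into the plain square bin. Stand the empty cup upright on the mat again, and only then press the desk bell's plunger fully down to call for collection. Do not drop the cup or disturb the other things on the bench.

Things in the scene. Friction and masses are not known exactly. Their poses are not given: they have to be found in the camera images.
- cup: white plastic parts cup, round, no handle, 120 mm high: straight outer diameter 60 mm up to height 70 mm, then flaring to 68 mm at the rim; wall 3 mm, floor 5 mm; holds six ball knobs, about 50 mm deep; empty 90 g. It starts standing in the well, of which it sticks out 45 mm. Origin: centre of its underside; z along its axis to the mouth
- well: fixed square black plastic well, 92 x 92 mm outside, 80 mm high, wall 5 mm, open at the top, floor 5 mm thick, in which the cup starts. Origin: centre of its underside
- mat: fixed thin black rubber mat, 160 mm (its x) by 200 mm (its y), 3 mm thick, between the well and the bin. Origin: centre of its underside
- bin: fixed square black plastic bin, plain and empty, 150 x 150 mm outside, 65 mm high, wall and floor 5 mm. Well and bin stand one to the left, one to the right of the mat, either way round. Origin: centre of its underside
- bell: fixed desk bell beyond the mat: steel dome on a black foot of diameter 86 mm, dome top 41 mm above the bench, plunger in its middle. Origin: centre of its underside
- plunger_top (a point): centre of the top face of the bell's plunger head, a steel disc of diameter 26 mm and 8 mm thick, 64 mm above the bench when up; pressed straight down
- plunger (a joint): travel of the bell's plunger: 0 up, 0.010 m fully down at its stop; a spring (about 6 N at the stop) lifts it again
- knob0: aluminium ball knob, a plain ball of diameter 22 mm with a dark threaded insert on one side, 14 g; rolls freely; one of six alike. Origin: centre of the ball
- knob1: aluminium ball knob, a plain ball of diameter 22 mm with a dark threaded insert on one side, 14 g; rolls freely; one of six alike. Origin: centre of the ball
- knob2: aluminium ball knob, a plain ball of diameter 22 mm with a dark threaded insert on one side, 14 g; rolls freely; one of six alike. Origin: centre of the ball
- knob3: aluminium ball knob, a plain ball of diameter 22 mm with a dark threaded insert on one side, 14 g; rolls freely; one of six alike. Origin: centre of the ball
- knob4: aluminium ball knob, a plain ball of diameter 22 mm with a dark threaded insert on one side, 14 g; rolls freely; one of six alike. Origin: centre of the ball
- knob5: aluminium ball knob, a plain ball of diameter 22 mm with a dark threaded insert on one side, 14 g; rolls freely; one of six alike. Origin: centre of the ball
- tray: shallow black divided tray, 130 x 100 x 30 mm, with four compartments of small parts; bystander. Origin: centre of its underside
- meter: grey multimeter lying flat, 150 x 85 x 42 mm; bystander. Origin: centre of its underside
- driver: screwdriver lying flat, 160 mm long; bystander. Origin: at its middle
- reel: steel wire reel standing on its flange, diameter 60, 44 mm high; bystander. Origin: centre of its underside
- board: green circuit board lying flat, 120 x 85 mm, up to 23 mm high; bystander. Origin: centre of its underside
- flask: closed white bottle, diameter 52, 120 mm high; bystander. Origin: centre of its underside
Mind the look-alikes: they are no part of the job. Leave any red or yellow look-alike of the cup alone.

How it is judged:
On the way, in this order (a step that is already met when the one before it is completed fails the run):
1. the cup stands upright on the mat, let go, with the six knobs in it (x of cup in the frame of mat between -0.075 and 0.075 m and y of cup in the frame of mat between -0.095 and 0.095 m and z of cup in the frame of mat between -0.002 and 0.008 m and angle between cup's own z axis and vertical below 0.1 rad and contact force between the fingers and cup below 0.05 N and linear speed of cup below 0.03 m/s and distance between each of knob0, knob1, knob2, knob3, knob4, knob5 and cup below 0.1 m), for 0.2 s.
2. the cup is lifted clear of the mat by its lower half (TCP less than 70 mm up the cup) (z of the grasp point in the frame of cup below 0.07 m and contact force between the fingers and cup above 0.5 N and height (world z) of cup above 0.03 m), for 0.2 s.
3. all six knobs are in the bin (x of knob0 in the frame of bin between -0.072 and 0.072 m and y of knob0 in the frame of bin between -0.072 and 0.072 m and z of knob0 in the frame of bin between 0 and 0.062 m and x of knob1 in the frame of bin between -0.072 and 0.072 m and y of knob1 in the frame of bin between -0.072 and 0.072 m and z of knob1 in the frame of bin between 0 and 0.062 m and x of knob2 in the frame of bin between -0.072 and 0.072 m and y of knob2 in the frame of bin between -0.072 and 0.072 m and z of knob2 in the frame of bin between 0 and 0.062 m and x of knob3 in the frame of bin between -0.072 and 0.072 m and y of knob3 in the frame of bin between -0.072 and 0.072 m and z of knob3 in the frame of bin between 0 and 0.062 m and x of knob4 in the frame of bin between -0.072 and 0.072 m and y of knob4 in the frame of bin between -0.072 and 0.072 m and z of knob4 in the frame of bin between 0 and 0.062 m and x of knob5 in the frame of bin between -0.072 and 0.072 m and y of knob5 in the frame of bin between -0.072 and 0.072 m and z of knob5 in the frame of bin between 0 and 0.062 m), for 0.2 s.
4. the empty cup stands upright on the mat again, let go (x of cup in the frame of mat between -0.075 and 0.075 m and y of cup in the frame of mat between -0.095 and 0.095 m and z of cup in the frame of mat between -0.002 and 0.008 m and angle between cup's own z axis and vertical below 0.1 rad and contact force between the fingers and cup below 0.05 N and linear speed of cup below 0.03 m/s), for 0.2 s.
5. the bell's plunger is pressed down to its stop (value of joint plunger above 0.0088 m), for 0.02 s.
At the end, for the whole second after the job is handed in: All six knobs lie in the bin (centres inside its walls, below its rim); the cup stands upright (within 0.1 rad), at rest and released, on the mat, its centre on the mat (within 75 mm along the mat's x and 95 mm along its y of the mat's centre); the bell's plunger has come up again (under 3 mm) (all of step 3 and all of step 4 and value of joint plunger below 0.003 m); the robot touches nothing.
It fails at once if the cup is dropped: it falls freely faster than 0.5 m/s (more than about 13 mm) (contact force between the fingers and cup below 0.01 N and linear speed of cup above 0.5 m/s).
It fails at once if the bell is rung before the empty cup is back: plunger over 6 mm down while a knob is outside the bin or the cup does not stand on the mat (value of joint plunger above 0.006 m and not ((x of knob0 in the frame of bin between -0.072 and 0.072 m and y of knob0 in the frame of bin between -0.072 and 0.072 m and z of knob0 in the frame of bin between 0 and 0.062 m) and (x of knob1 in the frame of bin between -0.072 and 0.072 m and y of knob1 in the frame of bin between -0.072 and 0.072 m and z of knob1 in the frame of bin between 0 and 0.062 m) and (x of knob2 in the frame of bin between -0.072 and 0.072 m and y of knob2 in the frame of bin between -0.072 and 0.072 m and z of knob2 in the frame of bin between 0 and 0.062 m) and (x of knob3 in the frame of bin between -0.072 and 0.072 m and y of knob3 in the frame of bin between -0.072 and 0.072 m and z of knob3 in the frame of bin between 0 and 0.062 m) and (x of knob4 in the frame of bin between -0.072 and 0.072 m and y of knob4 in the frame of bin between -0.072 and 0.072 m and z of knob4 in the frame of bin between 0 and 0.062 m) and (x of knob5 in the frame of bin between -0.072 and 0.072 m and y of knob5 in the frame of bin between -0.072 and 0.072 m and z of knob5 in the frame of bin between 0 and 0.062 m) and x of cup in the frame of mat between -0.075 and 0.075 m and y of cup in the frame of mat between -0.095 and 0.095 m and z of cup in the frame of mat between -0.002 and 0.008 m and angle between cup's own z axis and vertical below 0.1 rad and contact force between the fingers and cup below 0.05 N and linear speed of cup below 0.03 m/s)).
It fails at once if a bystander is pushed more than 30 mm from its place (distance of any of tray, meter, driver, reel, board, flask from where it was at the start of the episode above 0.03 m).
It also fails if it takes over 72 s, if anything falls off the work surface, if the arm or the gripper's body presses on something with over 40 N, if the wrist force passes 120 N, or if a joint passes its speed limit or range.

### The arm

A 6-joint arm with a two-finger parallel gripper is mounted at the origin on the work surface. World frame = base frame: x ahead of the robot, y to its left, z up, the work surface at z = 0. Lengths are in m, angles in rad, forces in N, time in s.
With the tool pointing down it reaches from about 0.35 to 0.975 m from the base axis. Payload 4.9 kg.
Tool frame: the origin (TCP) lies between the finger pads, 19 mm behind the fingertips; this is the grasp point; z points along the fingers, y is the line along which they close (so a half turn about z gives the same grasp; the last joint's range is limited). The gripper opens to 85 mm and grips with 20 to 120 N. Pads are 22 mm wide; open, the fingers measure 114 mm over their backs; the gripper's body (76 mm by 85 mm) begins 54 mm behind the grasp point. The pads swing forward as they close: fully open they stand 13 mm farther back than shut.
Start: joints at [-1.384, 0.053, 1.613, -0, 1.476, -0.119], TCP at [0.188, -0.596, 0.25] pointing down, gripper open.
Joint ranges: [-3.01, 3.01], [-1.01, 2.22], [0.06, 2.58], [-1.02, 4.17], [0.09, 2.62], [-3.14, 3.14]. Speed limits (rad/s): [2.57, 2.57, 3.14, 3.14, 3.14, 3.14].

### API

Orientations are given as a rotation vector (axis times angle).
In Python, from station import status, viewer, finish_job gives the robot as it stands.
- The arm moves only by the shell command python3 -m jog 'ROWS' [FORCE]. ROWS is JSON, a list of rows, each a list of 7 numbers: the turn, a rotation vector about the tool's x, y, z each as a share of 5 degrees, from -1 to 1, then the shift along the tool's x, y, z each as a share of 30 mm, from -1 to 1, then the opening, from -1 (shut) to 1 (fully open). A call has 1 to 5 rows; each row shifts and turns the commanded pose from where the row before left it, along the tool's axes as they then stand; what a row does not reach is not made up. A row lasts 1/8 s, in which the tool goes at most 62.5 mm and 10.7 degrees, less where a joint would pass 70% of its speed; a pose out of reach is approached as far as the arm can. A call with a number of a shift or a turn outside -1 to 1 is refused whole. A call with a gripper value outside its range is refused whole. The fingers move at their own pace and stop on an object; FORCE is the grip in N (left out, the last holds). Time passes only in rows, so rows that do not move let the fingers close. It gives the time, the measured TCP pose, the force, the opening and the grip force at its end, in the units of the state.
- status.get_obs(): the state, without advancing time (a new reading comes with each control period).
- viewer.get_image(name): name is "side" or "top"; returns a dict with "img" (420x560x3 uint8, red, green, blue), "fovy" (degrees; the focal length in pixels is half the picture's height over the tangent of half this angle, whatever the lens; pixels are square), "cx", "cy" (the principal point, pixels), "rvec" (rotation vector, rad) and "tvec" (3), from world to camera coordinates, as OpenCV has them. Camera axes: x right, y down, z forward; pixel columns grow to the right and rows downward; lengths in m; the calibration is good to about 2 mm. A picture is of the moment at which its call begins. There is no depth.
- finish_job(): hands the job in; it is judged then, once.
The state is a dict: "t": time; "q": joint angles; "dq": joint speeds; "effort": joint torques, N m; "tool_pos": TCP position; "tool_rot": TCP orientation; "contact_force": force on the tool from outside, world axes, zero at the start; "wrist_torque": the same for the moment, N m; "opening": finger opening in m; "grip_force": force on a finger pad.
Only numpy, scipy, OpenCV 4.12 (cv2) and the standard library are available. Lean on these libraries where they do the work, as an engineer would, in place of code of your own. Each camera call takes 0.05 s, during which the arm holds its last target. There are 200 camera calls.

## Working session

There is one attempt and no reset: what is moved stays moved. The work goes in short steps, Python scripts to look and compute and a shell command to move; the robot and the scene stay as the last step left them, time stands still between calls to the robot, and variables do not carry over. Pictures are saved under pics/ and viewed, at most 12 in all, crops included, and the job is handed in when it is done.

```bash
ls; mkdir -p pics
python3 - <<'E'
from station import status, viewer
import cv2,numpy as np,pickle
for n in("side","top"):
    d=viewer.get_image(n);pickle.dump(d,open(f"{n}.pkl","wb"));cv2.imwrite(f"pics/{n}0.png",d["img"][:,:,::-1])
    R=cv2.Rodrigues(np.array(d["rvec"]))[0];print(n,d["fovy"],d["cx"],d["cy"],d["rvec"],d["tvec"],-R.T@np.array(d["tvec"]).ravel(),[k for k in d])
print(status.get_obs())
E
```

```text
pics
side 48.4410806033645 272.6466029574989 207.32009496379848 [ 0.79187613 -2.5533724   1.0982502 ] [0.40204349 0.26251189 0.89806308] [0.04878362 0.61278762 0.81189916] ['img', 'fovy', 'cx', 'cy', 'rvec', 'tvec']
top 50.83144867003476 281.84485814554716 200.29182878511807 [ 2.14792689 -2.18630798  0.08252136] [-0.03199837  0.54040888  0.99092619] [ 0.44683913 -0.05636592  1.03545065] ['img', 'fovy', 'cx', 'cy', 'rvec', 'tvec']
{'t': 0.1, 'q': array([-1.38398882e+00,  5.32950046e-02,  1.61419511e+00, -2.00553380e-05,
        1.47600375e+00, -1.18994282e-01]), 'dq': array([-7.04824830e-04,  5.51484209e-04, -2.36045932e-03, -3.91426296e-05,
       -2.25234865e-06,  8.91004272e-04]), 'effort': array([ 1.26475356e-03, -3.94902885e+01, -3.71360707e+01, -4.71829730e-05,
        3.90198897e-03, -9.36808220e-06]), 'tool_pos': array([ 0.18805778, -0.59546339,  0.2488604 ]), 'tool_rot': array([-3.10306325e+00, -4.78196531e-01,  1.32500014e-04]), 'contact_force': array([ 0.21794565, -0.82049324, -0.19410182]), 'wrist_torque': array([-0.01273118, -0.00497917,  0.0272371 ]), 'grip_force': 0.0, 'opening': 0.0856060338210002}
```

View pics/side0.png

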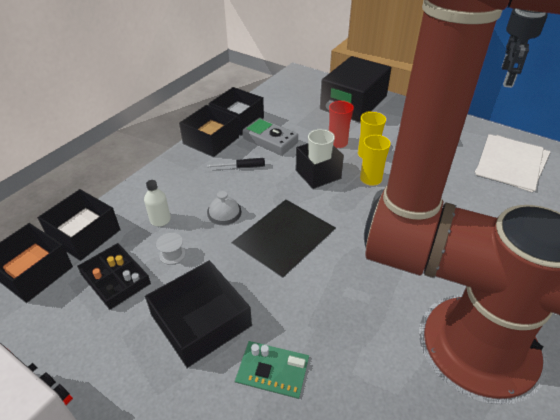

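View pics/top0.png

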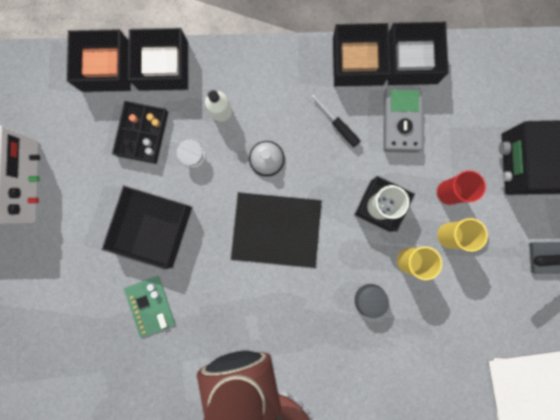

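Side view: the white cup is in the black well at (320,145), with the mat at (285,237), bin at (198,310) and bell at (224,205). Top view: cup/well at (388,203), mat (277,230), bin (148,228), bell (267,158).

Candidates for the cup in the top view are white in well (390,203), red (468,187), and yellow (425,263) and (470,235). The white one standing in the well fits the description. There is also a dark round thing at (372,300) to keep clear of.

```bash
cat > h.py <<'E'
import cv2,numpy as np,pickle
from scipy.spatial.transform import Rotation as Ro
def cam(d):
    R=cv2.Rodrigues(np.array(d["rvec"],float))[0];t=np.array(d["tvec"],float).ravel()
    return R,t,210/np.tan(np.radians(d["fovy"]/2)),-R.T@t
def ray(d,uv,z):
    R,t,f,C=cam(d);uv=np.atleast_2d(uv).astype(float)
    v=np.c_[(uv[:,0]-d["cx"])/f,(uv[:,1]-d["cy"])/f,np.ones(len(uv))]@R
    return C+v*((z-C[2])/v[:,2])[:,None]
def proj(d,P):
    R,t,f,C=cam(d);p=np.atleast_2d(P)@R.T+t
    return p[:,:2]/p[:,2:]*f+[d["cx"],d["cy"]]
E
python3 - <<'E'
from h import *
top,side=[pickle.load(open(n+".pkl","rb")) for n in("top","side")]
def blob(d,lo,hi,box,close=0):
    x0,y0,x1,y1=box;m=cv2.inRange(cv2.cvtColor(d["img"],cv2.COLOR_RGB2HSV),lo,hi)
    k=np.zeros_like(m);k[y0:y1,x0:x1]=m[y0:y1,x0:x1]
    if close:k=cv2.morphologyEx(k,cv2.MORPH_OPEN,np.ones((close,close)))
    c=max(cv2.findContours(k,0,cv2.CHAIN_APPROX_NONE)[0],key=cv2.contourArea);return c
def sq(name,d,box,z,vmax):
    c=blob(d,(0,0,0),(180,255,vmax),box,3);h=cv2.convexHull(c)
    eps=3
    while len(a:=cv2.approxPolyDP(h,eps,True))>4:eps+=.5
    P=ray(d,a[:,0]+0.0,z);print(name,a[:,0].tolist(),np.round(P[:,:2],3).tolist(),"mean",P.mean(0).round(4),"sides",np.linalg.norm(P-np.roll(P,-1,0),axis=1).round(3))
sq("mat",top,(222,185,332,275),.003,50)
sq("mat s",side,(228,195,340,277),.003,45)
sq("bin",top,(95,180,200,275),.065,50)
sq("bin s",side,(140,255,256,365),.065,50)
sq("well",top,(350,172,418,236),.08,50)
for n,d,b in(("top",top,(362,178,415,225)),("side",side,(300,122,340,170))):
    c=blob(d,(0,0,140),(180,60,255),b,0);e=cv2.fitEllipse(cv2.convexHull(c));print(n,cv2.boundingRect(c),e,ray(d,[e[0]],.125))
a=np.hstack([cv2.resize(top["img"][165:245,345:425],(400,400),interpolation=2),cv2.resize(side["img"][120:200,280:360],(400,400),interpolation=2)])
b=np.hstack([cv2.resize(top["img"][135:183,240:300],(400,200)),cv2.resize(side["img"][180:230,194:254],(400,200))])
cv2.imwrite("pics/crop1.png",np.vstack([a,b])[:,:,::-1])
E
```

```text
mat [[311, 202], [317, 202], [318, 212], [310, 208]] [[0.536, -0.109], [0.536, -0.124], [0.513, -0.125], [0.522, -0.107]] mean [ 0.5269 -0.1163  0.003 ] sides [0.014 0.024 0.021 0.014]
mat s [[284, 201], [332, 227], [289, 269], [261, 230]] [[0.54, -0.124], [0.392, -0.111], [0.407, 0.056], [0.529, -0.007]] mean [ 0.4669 -0.0463  0.003 ] sides [0.149 0.168 0.137 0.118]
bin [[124, 188], [189, 207], [171, 266], [104, 248]] [[0.57, 0.308], [0.525, 0.163], [0.396, 0.202], [0.438, 0.351]] mean [0.4823 0.2561 0.065 ] sides [0.152 0.134 0.154 0.139]
bin s [[209, 263], [250, 325], [185, 364], [146, 296]] [[0.526, 0.179], [0.366, 0.25], [0.412, 0.375], [0.573, 0.312]] mean [0.4693 0.2788 0.065 ] sides [0.175 0.134 0.173 0.141]
well [[376, 179], [386, 182], [396, 229], [357, 214]] [[0.577, -0.248], [0.57, -0.269], [0.468, -0.287], [0.502, -0.204]] mean [ 0.5294 -0.2519  0.08  ] sides [0.023 0.104 0.089 0.087]
top (369, 178, 46, 41) ((397.57049560546875, 197.77908325195312), (43.786720275878906, 61.44770431518555), 77.19603729248047) [[ 0.53131399 -0.28165928  0.125     ]]
side (300, 122, 35, 42) ((316.3277587890625, 137.1105194091797), (34.411170959472656, 51.946720123291016), 168.9230499267578) [[ 0.53223083 -0.25957164  0.125     ]]
```

View pics/crop1.png

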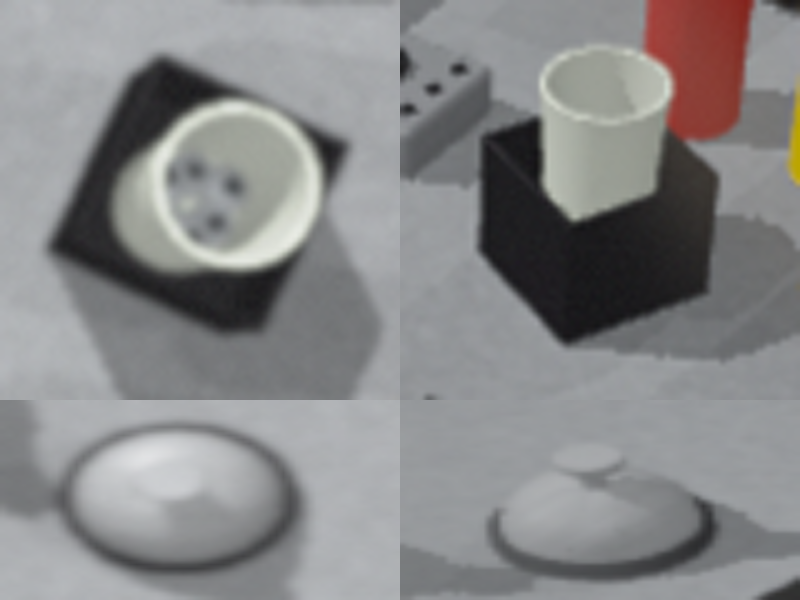

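The enlarged crop confirms it: a white cup holding ball knobs with dark inserts, standing in the black well. The top-view rim centre is ≈(392.5,201.4) and the side-view one ≈(320.8,136.6). The plunger head is at top (266,155) and side (222.5,194.5).

```bash
cat >> h.py <<'E'
def tri(ds,uvs):
    A=np.zeros((3,3));b=np.zeros(3)
    for d,uv in zip(ds,uvs):
        C=cam(d)[3];v=ray(d,[uv],0)[0]-C;v/=np.linalg.norm(v);M=np.eye(3)-np.outer(v,v);A+=M;b+=M@C
    return np.linalg.solve(A,b)
E
python3 - <<'E'
from h import *
top,side=[pickle.load(open(n+".pkl","rb")) for n in("top","side")]
print("rim",tri((top,side),((392.5,201.4),(320.8,136.6))),ray(top,[[392.5,201.4]],.125),ray(side,[[320.8,136.6]],.125))
print("well",ray(top,[[387.5,202.9]],.08))
print("plunger",tri((top,side),((266.2,154.7),(222.5,194.5))),ray(top,[[266.2,154.7]],.064),ray(side,[[222.5,194.5]],.064))
def sq(name,d,box,z):
    x0,y0,x1,y1=box;g=cv2.GaussianBlur(cv2.cvtColor(d["img"],cv2.COLOR_RGB2GRAY),(3,3),0)[y0:y1,x0:x1]
    t=70;m=(g<t).astype(np.uint8)
    n,l,s,_=cv2.connectedComponentsWithStats(m);i=1+np.argmax(s[1:,4])
    h=cv2.convexHull(cv2.findContours((l==i).astype(np.uint8),0,1)[0][0])
    eps=2
    while len(a:=cv2.approxPolyDP(h,eps,True))>4:eps+=.3
    uv=a[:,0]+[x0,y0];P=ray(d,uv,z);print(name,t,uv.tolist(),P[:,:2].round(3).tolist(),"mean",P.mean(0).round(4),"sides",np.linalg.norm(P-np.roll(P,-1,0),axis=1).round(3))
sq("mat",top,(225,185,332,275),.003)
sq("mat s",side,(226,195,345,277),.003)
sq("bin",top,(95,180,200,275),.065)
sq("well",top,(345,165,425,245),.08)
E
python3 -m jog '[[0.5,0,0,0,0,0,1]]'; python3 -m jog '[[-0.5,0,0,0,0,0,1]]'
python3 -c "
from station import status;o=status.get_obs();print(o)"
```

```text
rim [ 0.52483155 -0.27110678  0.12276678] [[ 0.52401658 -0.27095263  0.125     ]] [[ 0.52389276 -0.26783737  0.125     ]]
well [[ 0.52477584 -0.27066531  0.08      ]]
plunger [ 0.64081511 -0.0079741   0.06053402] [[ 0.6388464  -0.00898868  0.064     ]] [[ 0.63952881 -0.00451537  0.064     ]]
mat 70 [[239, 194], [319, 201], [314, 265], [233, 258]] [[0.558, 0.059], [0.538, -0.128], [0.39, -0.113], [0.409, 0.074]] mean [ 0.4741 -0.0269  0.003 ] sides [0.189 0.149 0.189 0.15 ]
mat s 70 [[286, 200], [334, 228], [281, 275], [237, 240]] [[0.538, -0.13], [0.386, -0.111], [0.412, 0.08], [0.556, 0.052]] mean [ 0.4732 -0.0272  0.003 ] sides [0.153 0.192 0.147 0.182]
bin 70 [[124, 187], [190, 207], [172, 266], [104, 248]] [[0.572, 0.308], [0.525, 0.161], [0.396, 0.2], [0.438, 0.351]] mean [0.4828 0.2551 0.065 ] sides [0.155 0.134 0.156 0.141]
well 70 [[376, 178], [389, 183], [396, 230], [356, 214]] [[0.58, -0.248], [0.568, -0.276], [0.466, -0.287], [0.502, -0.202]] mean [ 0.5289 -0.253   0.08  ] sides [0.03  0.103 0.092 0.09 ]
t: 0.22
tool_pos: [0.188, -0.5953, 0.2494]
tool_rot: [-3.06, -0.471, 
[... 184 characters left out ...]
ning: 0.0854
grip_force: 0.0
{'t': 0.35, 'q': array([-1.38402364e+00,  5.44442007e-02,  1.61281441e+00,  9.47703217e-05,
        1.47504347e+00, -1.19051458e-01]), 'dq': array([-0.01711373, -0.23298942,  0.2403647 ,  0.04421458, -0.36767695,
       -0.01961654]), 'effort': array([ 5.10435342e-02, -3.78376257e+01, -3.78791785e+01, -4.78929514e-02,
        3.79971648e-01,  2.37262307e-02]), 'tool_pos': array([ 0.18822153, -0.59628566,  0.24897201]), 'tool_rot': array([-3.10423392e+00, -4.78394964e-01, -1.10342368e-04]), 'contact_force': array([-0.42152296, -0.68425937,  0.4563421 ]), 'wrist_torque': array([0.01771031, 0.01622176, 0.02373648]), 'grip_force': 0.0, 'opening': 0.08543457707969834}
```

```bash
J="python3 -m jog"
$J '[[0,0,0,0.995,-0.5,0,1],[0,0,0,0.995,-0.5,0,1],[0,0,0,0.995,-0.5,0,1],[0,0,0,0.995,-0.5,0,1],[0,0,0,0.995,-0.5,0,1]]' >/dev/null
$J '[[0,0,0,0.995,-0.5,0,1],[0,0,0,0.995,-0.5,0,1],[0,0,0,0.995,-0.5,0,1],[0,0,0,0.995,-0.5,0,1],[0,0,0,0.995,-0.5,0,1]]' >/dev/null
$J '[[0,0,0,0.995,-0.5,0,1],[0,0,0,0.995,-0.5,0,1],[0,0,0,0.995,-0.5,0,1],[0,0,0,0.995,-0.5,0,1],[0,0,0,0,0,0,1]]'
$J '[[0,0,0,0,0,0,1]]'
cat >> h.py <<'E'
def st():
    from station import status
    o=status.get_obs();R=Ro.from_rotvec(o["tool_rot"]).as_matrix()
    print("t",round(o["t"],2),"q",o["q"].round(3),"p",o["tool_pos"].round(4),"open",round(o["opening"],4),"grip",round(o["grip_force"],1),"F",o["contact_force"].round(1));print(R.T.round(3).tolist())
    return o,R
def need(target):
    o,R=st();print("units",(R.T@(np.array(target)-o["tool_pos"])/.03).round(2))
E
python3 -c "
from h import *;need((.524,-.270,.108))"
```

```text
t: 2.22
tool_pos: [0.5242, -0.2683, 0.2493]
tool_rot: [-3.103, -0.483, 0.001]
contact_force: [0.0, -0.3, -0.2]
opening: 0.0852
grip_force: 0.0
t: 2.35
tool_pos: [0.523, -0.2701, 0.2495]
tool_rot: [-3.105, -0.479, 0.001]
contact_force: [0.0, -0.2, -0.8]
opening: 0.0851
grip_force: 0.0
t 2.35 q [-0.603 -0.032  1.699 -0.     1.475  0.662] p [ 0.523  -0.2701  0.2495] open 0.0851 grip 0.0 F [ 0.  -0.2 -0.8]
[[0.954, 0.301, -0.001], [0.301, -0.954, -0.0], [-0.001, 0.0, -1.0]]
units [0.04 0.01 4.72]
```

```bash
J="python3 -m jog"
$J '[[0,0,0,0,0,1,1],[0,0,0,0,0,1,1],[0,0,0,0,0,1,1],[0,0,0,0,0,0.9,1],[0,0,0,0,0,0.8,1]]' >/dev/null
$J '[[0,0,0,0,0,0,1],[0,0,0,0,0,0,-1],[0,0,0,0,0,0,-1],[0,0,0,0,0,0,-1],[0,0,0,0,0,0,-1]]' 45
$J '[[0,0,0,0,0,0,-1],[0,0,0,0,0,0,-1],[0,0,0,0,0,-0.3,-1],[0,0,0,0,0,-0.3,-1],[0,0,0,0,0,0,-1]]'
python3 -c "
from h import *;st()"
```

```text
t: 3.6
tool_pos: [0.5246, -0.2708, 0.111]
tool_rot: [3.102, 0.478, 0.004]
contact_force: [1.0, -2.3, 5.5]
opening: 0.0662
grip_force: 50.9
t: 4.22
tool_pos: [0.5237, -0.27, 0.1277]
tool_rot: [3.104, 0.479, 0.001]
contact_force: [0.0, 0.1, -3.0]
opening: 0.0664
grip_force: 50.6
t 4.22 q [-0.602  0.074  1.803  0.     1.264  0.663] p [ 0.5237 -0.27    0.1277] open 0.0664 grip 50.6 F [ 0.   0.1 -3. ]
[[0.954, 0.301, 0.001], [0.301, -0.954, 0.001], [0.001, -0.0, -1.0]]
```

```bash
J="python3 -m jog"
$J '[[0,0,0,0,0,-0.6,-1],[0,0,0,0,0,-0.8,-1],[0,0,0,0,0,-0.9,-1],[0,0,0,0,0,-0.8,-1],[0,0,0,0,0,-0.3,-1]]' >/dev/null
$J '[[0.5,0,0,0,0,0,-1],[0.5,0,0,0,0,0,-1],[0,0,0,0,0,0,-1]]'
python3 -c "
from h import *;st()"
$J '[[-0.5,0,0,0,0,0,-1],[-0.5,0,0,0,0,0,-1],[0,0,0,0,0,0,-1]]'
python3 -c "
from h import *;o,R=st()
import cv2
from station import viewer
print(R.T@(np.array([.49,-.03,o['tool_pos'][2]])-o['tool_pos'])/.03)
d=viewer.get_image('side');cv2.imwrite('pics/s2.png',d['img'][:,:,::-1])"
```

```text
t: 5.22
tool_pos: [0.523, -0.2703, 0.2273]
tool_rot: [-3.017, -0.463, 0.023]
contact_force: [0.4, 0.3, -1.8]
opening: 0.0666
grip_force: 50.9
t 5.22 q [-0.627  0.023  1.683  0.052  1.509  0.634] p [ 0.523  -0.2703  0.2273] open 0.0666 grip 50.9 F [ 0.4  0.3 -1.8]
[[0.954, 0.3, -0.002], [0.299, -0.95, -0.09], [-0.029, 0.085, -0.996]]
t: 5.6
tool_pos: [0.5233, -0.2689, 0.2292]
tool_rot: [3.104, 0.48, 0.0]
contact_force: [0.3, 0.7, -1.6]
opening: 0.0665
grip_force: 51.0
t 5.6 q [-0.601 -0.021  1.722 -0.     1.439  0.663] p [ 0.5233 -0.2689  0.2292] open 0.0665 grip 51.0 F [ 0.3  0.7 -1.6]
[[0.953, 0.302, 0.0], [0.302, -0.953, 0.001], [0.0, -0.001, -1.0]]
[ 1.34913116e+00 -7.92740610e+00 -5.81882190e-03]
```

View pics/s2.png

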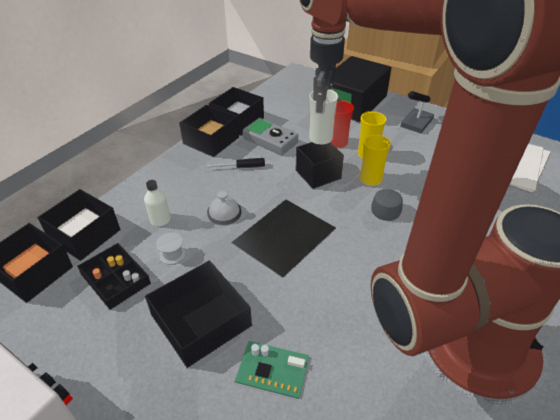

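The side view shows the cup hanging straight in the fingers, clear of the well rim, and nothing else moved. Next I carry it to the mat.

```bash
J="python3 -m jog"
$J '[[0,0,0,0.09,-0.4,0,-1],[0,0,0,0.18,-0.8,0,-1],[0,0,0,0.18,-0.8,0,-1],[0,0,0,0.18,-0.8,0,-1],[0,0,0,0.18,-0.8,0,-1]]' >/dev/null
$J '[[0,0,0,0.18,-0.8,0,-1],[0,0,0,0.18,-0.8,0,-1],[0,0,0,0.18,-0.8,0,-1],[0,0,0,0.18,-0.8,0,-1],[0,0,0,0.18,-0.8,0,-1]]' >/dev/null
$J '[[0,0,0,0.18,-0.8,0,-1],[0,0,0,0.18,-0.8,0,-1],[0,0,0,0.09,-0.4,0.3,-1],[0,0,0,0,0,0.7,-1],[0,0,0,0,0,0.8,-1]]' >/dev/null
$J '[[0,0,0,0,0,0.8,-1],[0,0,0,0,0,0.6,-1],[0,0,0,0,0,0.3,-1],[0,0,0,0,0,0.1,-1],[0,0,0,0,0,0,-1]]' 
python3 -c "
from h import *;need((.5,.02,.1095))"
```

```text
t: 8.15
tool_pos: [0.499, 0.0242, 0.1216]
tool_rot: [3.105, 0.478, 0.001]
contact_force: [0.3, 0.2, -1.9]
opening: 0.0665
grip_force: 51.0
t 8.15 q [-0.101 -0.135  2.018 -0.     1.258  1.164] p [0.499  0.0242 0.1216] open 0.0665 grip 51.0 F [ 0.3  0.2 -1.9]
[[0.954, 0.301, 0.001], [0.301, -0.954, 0.0], [0.001, -0.0, -1.0]]
units [-0.01  0.14  0.4 ]
```

```bash
J="python3 -m jog"
$J '[[0,0,0,0,0,0.15,-1],[0,0,0,0,0,0.15,-1],[0,0,0,0,0,0.05,-1],[0,0,0,0,0,0,-1]]'
python3 - <<'E'
from h import *
from station import viewer
st();d=viewer.get_image('side');c=d['img'][110:290,200:380];cv2.imwrite('pics/s3.png',cv2.resize(c,(580,580),interpolation=2)[:,:,::-1])
from scipy.optimize import least_squares
S=[(.0533,1.6142,1.476,.6244,.2489),(-.032,1.699,1.475,.5886,.2495),(.074,1.803,1.264,.5886,.1277),(-.021,1.722,1.439,.5883,.2292),(-.135,2.018,1.258,.4996,.1216)]
def f(p):
    a,H,L1,L2,d,e=p;o=[]
    for a2,a3,a5,r,z in S:
        s=a2+a3;w=s+a5
        o+=[a+L1*np.sin(a2)+L2*np.sin(s)+e*np.cos(s)+d*np.sin(w)-r,H+L1*np.cos(a2)+L2*np.cos(s)-e*np.sin(s)+d*np.cos(w)-z]
    return np.r_[o,1e-3*(np.array(p)-[0,.35,.5,.5,.25,0])]
r=least_squares(f,[0,.35,.5,.5,.25,0]);print(r.x.round(3),abs(r.fun).max())
E
```

```text
t: 8.65
tool_pos: [0.4984, 0.0242, 0.1103]
tool_rot: [-3.105, -0.479, 0.001]
contact_force: [0.0, 0.9, -2.0]
opening: 0.0662
grip_force: 51.0
t 8.65 q [-0.101 -0.121  2.025 -0.     1.238  1.164] p [0.4984 0.0242 0.1103] open 0.0662 grip 51.0 F [ 0.   0.9 -2. ]
[[0.954, 0.301, -0.0], [0.301, -0.954, -0.0], [-0.0, 0.0, -1.0]]
[0.006 0.172 0.42  0.608 0.19  0.094] 0.00020475089013954895
```

View pics/s3.png

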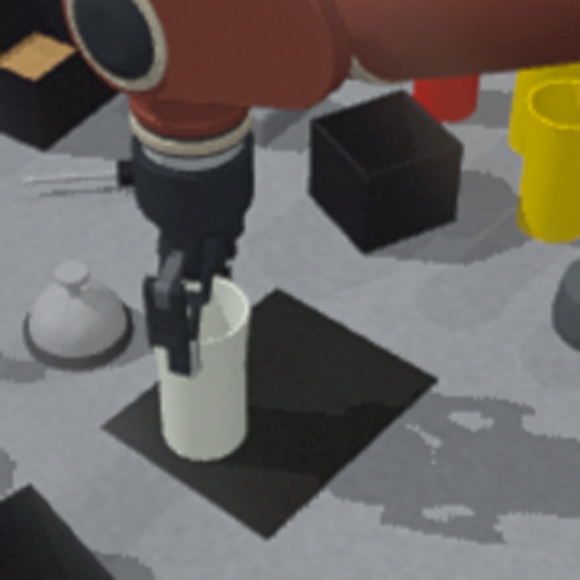

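The cup is hanging just above the mat at crop (205,440), upright and well inside the mat outline. I lower the last 2 mm and release.

```bash
J="python3 -m jog"
$J '[[0,0,0,0,0,0.04,-1],[0,0,0,0,0,0.03,-1],[0,0,0,0,0,0,-1]]'
$J '[[0,0,0,0,0,0.02,-1],[0,0,0,0,0,0,-1]]'
```

```text
t: 9.07
tool_pos: [0.4989, 0.0242, 0.109]
tool_rot: [3.105, 0.478, 0.001]
contact_force: [-0.5, 0.2, 1.3]
opening: 0.0664
grip_force: 51.2
t: 9.32
tool_pos: [0.4992, 0.0242, 0.109]
tool_rot: [3.105, 0.478, 0.002]
contact_force: [-1.7, 0.5, 5.7]
opening: 0.0664
grip_force: 51.4
```

```bash
J="python3 -m jog"
$J '[[0,0,0,0,0,0,0.3],[0,0,0,0,0,0,1],[0,0,0,0,0,0,1],[0,0,0,0,0,0,1],[0,0,0,0,0,-0.3,1]]' >/dev/null
$J '[[0,0,0,0,0,-0.8,1],[0,0,0,0,0,-1,1],[0,0,0,0,0,-1,1],[0,0,0,0,0,-1,1],[0,0,0,0,0,-0.8,1]]'
cat > k.py <<'E'
from h import *
from scipy.optimize import least_squares
lo=np.array([-3.01,-1.01,.06,-1.02,.09,-3.14]);hi=np.array([3.01,2.22,2.58,4.17,2.62,3.14])
S=[([-1.384,.0533,1.6142,0,1.476,-.119],(.188,-.5955,.2489)),([-.603,-.032,1.699,0,1.475,.662],(.523,-.2701,.2495)),([-.602,.074,1.803,0,1.264,.663],(.5237,-.27,.1277)),
([-.601,-.021,1.722,0,1.439,.663],(.5233,-.2689,.2292)),([-.101,-.121,2.025,0,1.238,1.164],(.4984,.0242,.1103)),([-.627,.023,1.683,.052,1.509,.634],(.523,-.2703,.2273))]
def fk(q,p):
    a,H,L1,L2,d,e=p;s=q[1]+q[2]
    w=Ro.from_euler('z',q[0]).apply([a+L1*np.sin(q[1])+L2*np.sin(s)+e*np.cos(s),0,H+L1*np.cos(q[1])+L2*np.cos(s)-e*np.sin(s)])
    R=(Ro.from_euler('ZYZYZ',[q[0],s,0,0,0]) if 0 else Ro.from_euler('ZYZ',[q[0],s,q[3]])*Ro.from_euler('YZ',[q[4],q[5]+np.pi/2])).as_matrix()
    return w+d*R[:,2],R,w
r=least_squares(lambda p:np.r_[np.concatenate([fk(q,p)[0]-x for q,x in S]),2e-4*(p-np.array([0,.4,.45,.45,.25,0]))],[0,.4,.45,.45,.25,0]);P=r.x
def pose(az,th,flip):   # tool z at azimuth az, th below horizontal, finger line level
    a,t=np.radians([az,th]);z=np.array([np.cos(a)*np.cos(t),np.sin(a)*np.cos(t),-np.sin(t)]);y=np.array([-np.sin(a),np.cos(a),0])*flip
    return np.c_[np.cross(y,z),y,z]
def ik(x,R,q0):
    g=lambda q:np.r_[(fk(q,P)[0]-x)*5,Ro.from_matrix(R.T@fk(q,P)[1]).as_rotvec()]
    s=least_squares(g,np.clip(q0,lo+.01,hi-.01),bounds=(lo,hi));return s.x,abs(s.fun).max()
E
python3 - <<'E'
from k import *
print(P.round(3),abs(r.fun).max());o,R=st();print(fk(o["q"],P)[0]-o["tool_pos"],abs(fk(o["q"],P)[1]-R).max())
for az in(30,45,60,75,90):
  for th in(10,15,20):
    for fl,j6 in((1,-.9),(-1,2.2)):
        q,e=ik(np.array([.499,.0242,.053]),pose(az,th,fl),np.array([-.1,0,2.2,1.8,1.2,j6]))
        s=q[1]+q[2];elb=Ro.from_euler('z',q[0]).apply([P[0]+P[2]*np.sin(q[1]),0,0])
        if e<.01: print(az,th,fl,q.round(2),"wrist",fk(q,P)[2].round(3),"elbow z",round(P[1]+P[2]*np.cos(q[1]),2))
E
```

```text
t: 10.58
tool_pos: [0.4988, 0.0242, 0.2571]
tool_rot: [3.104, 0.478, 0.003]
contact_force: [-0.4, 1.0, 0.1]
opening: 0.0851
grip_force: 0.0
[0.008 0.795 0.461 0.614 0.824 0.124] 0.07379568446543461
t 10.57 q [-0.101 -0.26   1.891 -0.     1.509  1.164] p [0.4988 0.0242 0.2571] open 0.0851 grip 0.0 F [-0.4  1.   0.1]
[[0.954, 0.301, 0.002], [0.301, -0.954, 0.001], [0.002, -0.0, -1.0]]
[-0.00454937 -0.07412572 -0.0015374 ] 3.9936587023503556e-16
30 10 -1 [-2.06  1.51  1.49  0.55  1.52 -1.5 ] wrist [-0.204 -0.382  0.196] elbow z 0.82
30 15 -1 [-2.04  1.36  1.64  0.56  1.42 -1.5 ] wrist [-0.19  -0.374  0.266] elbow z 0.89
30 20 -1 [-2.01  1.2   1.8   0.58  1.34 -1.49] wrist [-0.172 -0.363  0.335] elbow z 0.96
45 10 -1 [-1.71  1.52  1.28  0.64  1.67 -1.37] wrist [-0.075 -0.55   0.196] elbow z 0.82
45 15 -1 [-1.69  1.37  1.44  0.64  1.57 -1.37] wrist [-0.064 -0.539  0.266] elbow z 0.89
45 20 -1 [-1.66  1.22  1.59  0.65  1.49 -1.36] wrist [-0.049 -0.523  0.335] elbow z 0.96
60 10 -1 [-1.43  1.6   0.99  0.68  1.83 -1.23] wrist [ 0.093 -0.679  0.196] elbow z 0.78
60 15 -1 [-1.42  1.44  1.17  0.66  1.74 -1.24] wrist [ 0.101 -0.665  0.266] elbow z 0.86
60 20 -1 [-1.4   1.28  1.32  0.65  1.64 -1.24] wrist [ 0.112 -0.647  0.335] elbow z 0.93
75 10 -1 [-1.21  1.75  0.6   0.7   2.04 -1.08] wrist [ 0.289 -0.76   0.196] elbow z 0.71
75 15 -1 [-1.2   1.57  0.82  0.66  1.92 -1.12] wrist [ 0.293 -0.745  0.266] elbow z 0.8
75 20 -1 [-1.18  1.4   1.    0.63  1.82 -1.14] wrist [ 0.299 -0.724  0.335] elbow z 0.87
90 15 -1 [-1.    1.81  0.3   0.69  2.17 -0.97] wrist [ 0.499 -0.772  0.266] elbow z 0.69
90 20 -1 [-0.98  1.59  0.59  0.62  2.03 -1.04] wrist [ 0.499 -0.75   0.335] elbow z 0.79
```

```bash
sed -i 's/a,H,L1,L2,d,e=p;s/a,H,L1,L2,d,e,c=p;s/; s/e\*np.cos(s),0,H/e*np.cos(s),c,H/; s/\[0,.4,.45,.45,.25,0\]/[0,.4,.45,.45,.25,0,.07]/g' k.py
python3 - <<'E'
from k import *
print(P.round(3),abs(r.fun).max());o,R=st();print(fk(o["q"],P)[0]-o["tool_pos"])
for az in(30,45,60,75,90):
  for th in(15,20):
    for fl,j6 in((1,-.9),(-1,2.2)):
        q,e=ik(np.array([.499,.0242,.053]),pose(az,th,fl),np.array([-.1,0,2.2,1.8,1.2,j6]))
        if e<.01: print(az,th,fl,q.round(2),"wrist",fk(q,P)[2].round(3),"elbow z",round(P[1]+P[2]*np.cos(q[1]),2))
E
```

```text
[0.001 0.237 0.428 0.609 0.263 0.095 0.074] 0.00035860477350999065
t 10.57 q [-0.101 -0.26   1.891 -0.     1.509  1.164] p [0.4988 0.0242 0.2571] open 0.0851 grip 0.0 F [-0.4  1.   0.1]
[[0.954, 0.301, 0.002], [0.301, -0.954, 0.001], [0.002, -0.0, -1.0]]
[-5.32457651e-04  3.73400756e-05 -1.75372068e-04]
30 15 -1 [-0.6  -0.    2.5   1.77  1.1  -0.92] wrist [ 0.279 -0.103  0.121] elbow z 0.67
30 20 -1 [-0.58 -0.09  2.51  1.68  1.01 -0.8 ] wrist [ 0.285 -0.099  0.143] elbow z 0.66
45 15 -1 [-0.66  0.12  2.37  1.5   1.29 -0.89] wrist [ 0.32  -0.155  0.121] elbow z 0.66
45 20 -1 [-0.64  0.05  2.38  1.44  1.22 -0.81] wrist [ 0.324 -0.15   0.143] elbow z 0.66
60 15 -1 [-0.66  0.24  2.22  1.3   1.45 -0.89] wrist [ 0.372 -0.196  0.121] elbow z 0.65
60 20 -1 [-0.64  0.18  2.23  1.25  1.39 -0.83] wrist [ 0.376 -0.19   0.143] elbow z 0.66
75 15 -1 [-0.62  0.35  2.07  1.13  1.6  -0.9 ] wrist [ 0.433 -0.221  0.121] elbow z 0.64
75 20 -1 [-0.61  0.29  2.08  1.08  1.55 -0.86] wrist [ 0.435 -0.214  0.143] elbow z 0.65
90 15 -1 [-0.57  0.45  1.92  0.98  1.75 -0.93] wrist [ 0.499 -0.23   0.121] elbow z 0.62
90 20 -1 [-0.56  0.4   1.94  0.93  1.69 -0.9 ] wrist [ 0.499 -0.223  0.143] elbow z 0.63
```

Run:
```python
from k import *
q0=np.array([-.66,.12,2.37,1.5,1.29,-.89]);B=np.array([.482,.257,.16])
for az in(0,20,45,60,75,90,110):
  for sg in(1,-1):
    a=np.radians(az);m=sg*np.array([np.sin(a),-np.cos(a),0])
    q=q0.copy();out=[]
    for roll in range(0,131,10):
        R=pose(az,0,-1)@Ro.from_euler('z',sg*roll,degrees=True).as_matrix()
        q,e=ik(B-.065*m,R,q);out.append(e)
        if roll in(0,130):print(az,sg,roll,(B-.065*m).round(3),q.round(2),"wr",fk(q,P)[2].round(2),round(e,3))
```

```text
0 1 0 [0.482 0.322 0.16 ] [ 0.78  0.06  2.31  4.08  1.06 -2.17] wr [0.22 0.32 0.16] 0.0
0 1 130 [0.482 0.322 0.16 ] [0.78 0.06 2.31 4.08 1.06 0.1 ] wr [0.22 0.32 0.16] 0.0
0 -1 0 [0.482 0.192 0.16 ] [ 0.46 -0.2   2.55  3.76  0.88 -1.99] wr [0.22 0.19 0.16] 0.0
0 -1 130 [0.482 0.192 0.16 ] [ 0.15 -0.58  2.58  2.48  0.17 -3.14] wr [0.27 0.12 0.26] 0.386
20 1 0 [0.46  0.318 0.16 ] [ 0.58 -0.13  2.5   3.46  0.82 -1.79] wr [0.21 0.23 0.16] 0.0
20 1 130 [0.46  0.318 0.16 ] [ 0.58 -0.13  2.5   3.46  0.82  0.48] wr [0.21 0.23 0.16] 0.0
20 -1 0 [0.504 0.196 0.16 ] [ 0.12 -0.23  2.58  2.83  0.81 -1.35] wr [0.26 0.11 0.16] 0.006
20 -1 130 [0.504 0.196 0.16 ] [-0.01 -0.38  2.58  2.33  0.67 -3.14] wr [0.28 0.07 0.2 ] 0.163
45 1 0 [0.436 0.303 0.16 ] [ 0.16 -0.23  2.58  2.34  0.96 -1.04] wr [0.25 0.12 0.16] 0.012
45 1 130 [0.436 0.303 0.16 ] [ 0.16 -0.23  2.58  2.34  0.96  1.23] wr [0.25 0.12 0.16] 0.012
45 -1 0 [0.528 0.211 0.16 ] [-0.14 -0.04  2.42  2.06  1.14 -0.91] wr [0.34 0.03 0.16] 0.0
45 -1 130 [0.528 0.211 0.16 ] [-0.15 -0.06  2.42  2.03  1.13 -3.14] wr [0.34 0.02 0.17] 0.016
60 1 0 [0.42
[... 769 characters left out ...]
  1.43  1.7  -0.81] wr [ 0.42 -0.01  0.16] 0.0
90 1 130 [0.417 0.257 0.16 ] [-0.19  0.12  2.25  1.43  1.7   1.46] wr [ 0.42 -0.01  0.16] 0.0
90 -1 0 [0.547 0.257 0.16 ] [-0.15  0.36  1.94  1.47  1.68 -0.74] wr [ 0.55 -0.01  0.16] 0.0
90 -1 130 [0.547 0.257 0.16 ] [-0.15  0.36  1.94  1.47  1.68 -3.01] wr [ 0.55 -0.01  0.16] 0.0
110 1 0 [0.421 0.235 0.16 ] [-0.17  0.3   2.03  1.2   1.94 -0.82] wr [ 0.51 -0.01  0.16] 0.0
110 1 130 [0.421 0.235 0.16 ] [-0.17  0.3   2.03  1.2   1.94  1.44] wr [ 0.51 -0.01  0.16] 0.0
110 -1 0 [0.543 0.279 0.16 ] [-0.07  0.51  1.73  1.3   1.89 -0.71] wr [0.63 0.03 0.16] 0.0
110 -1 130 [0.543 0.279 0.16 ] [-0.07  0.51  1.73  1.3   1.89 -2.98] wr [0.63 0.03 0.16] 0.0
```

```bash
J="python3 -m jog"
$J '[[0,0,0,-0.9,0.6,-0.14,1],[0,0,0,-0.9,0.6,-0.14,1],[0,0,0,-0.9,0.6,-0.14,1],[0,0,0,-0.9,0.6,-0.14,1],[0,0,0,-0.9,0.6,-0.14,1]]'
cat >> k.py <<'E'
def turn(R,Rt):
    v=np.degrees(Ro.from_matrix(R.T@Rt).as_rotvec())/5;n=int(np.ceil(abs(v).max()));print("turn units",v.round(2),"rows",n,(v/n).round(3));return n,v
E
python3 - <<'E'
from k import *
o,R=st();Rt=pose(50,15,-1);n,v=turn(R,Rt);q=o["q"]
for i in range(0,n+1,3):
    Ri=R@Ro.from_rotvec(np.radians(5*v*i/n)).as_matrix();q,e=ik(o["tool_pos"],Ri,q);print(i,q.round(2),fk(q,P)[2].round(2),round(e,4))
T=np.array([.499,.0242,.053])
for p in(T-.11*Rt[:,2]+[0,0,.08],T-.11*Rt[:,2],T): q,e=ik(p,Rt,q);print(p.round(3),q.round(2),fk(q,P)[2].round(2),round(e,4),(Rt.T@(p-o["tool_pos"])/.03).round(2))
E
```

```text
t: 11.2
tool_pos: [0.3962, -0.1029, 0.2767]
tool_rot: [3.104, 0.479, 0.001]
contact_force: [0.7, -0.0, -0.1]
opening: 0.0853
grip_force: 0.0
t 11.2 q [-0.436 -0.518  2.048 -0.     1.61   0.828] p [ 0.3962 -0.1029  0.2767] open 0.0853 grip 0.0 F [ 0.7 -0.  -0.1]
[[0.954, 0.301, 0.001], [0.301, -0.954, 0.001], [0.001, -0.001, -1.0]]
turn units [ 4.25 14.57 -5.52] rows 15 [ 0.284  0.971 -0.368]
0 [-0.44 -0.51  2.05 -0.    1.61  0.83] [ 0.4  -0.1   0.54] 0.0
3 [-0.6  -0.63  2.13  0.25  1.55  0.57] [ 0.34 -0.14  0.53] 0.0
6 [-0.78 -0.69  2.21  0.53  1.56  0.3 ] [ 0.29 -0.19  0.5 ] 0.0
9 [-0.94 -0.68  2.28  0.79  1.64  0.03] [ 0.26 -0.23  0.46] 0.0
12 [-1.05 -0.59  2.31  1.01  1.74 -0.21] [ 0.24 -0.27  0.41] 0.0
15 [-1.1  -0.43  2.32  1.18  1.85 -0.43] [ 0.23 -0.3   0.34] 0.0
[ 0.431 -0.057  0.161] [-0.96 -0.2   2.38  1.21  1.63 -0.66] [ 0.27 -0.25  0.23] 0.0 [-3.22 -0.1   2.84]
[ 0.431 -0.057  0.081] [-0.96  0.05  2.36  1.2   1.55 -0.87] [ 0.27 -0.25  0.15] 0.0 [-5.79 -0.1   3.53]
[0.499 0.024 0.053] [-0.67  0.16  2.32  1.43  1.35 -0.89] [ 0.34 -0.17  0.12] 0.0 [-5.79 -0.1   7.19]
```

```bash
J="python3 -m jog"
$J '[[0.284,0.971,-0.368,0,0,0,1],[0.284,0.971,-0.368,0,0,0,1],[0.284,0.971,-0.368,0,0,0,1],[0.284,0.971,-0.368,0,0,0,1],[0.284,0.971,-0.368,0,0,0,1]]' >/dev/null
$J '[[0.284,0.971,-0.368,0,0,0,1],[0.284,0.971,-0.368,0,0,0,1],[0.284,0.971,-0.368,0,0,0,1],[0.284,0.971,-0.368,0,0,0,1],[0.284,0.971,-0.368,0,0,0,1]]' >/dev/null
$J '[[0.284,0.971,-0.368,0,0,0,1],[0.284,0.971,-0.368,0,0,0,1],[0.284,0.971,-0.368,0,0,0,1],[0.284,0.971,-0.368,0,0,0,1],[0.284,0.971,-0.368,0,0,0,1]]' >/dev/null
$J '[[0,0,0,-0.8,0,0.65,1],[0,0,0,-0.8,0,0.65,1],[0,0,0,-0.8,0,0.65,1],[0,0,0,-0.8,0,0.65,1],[0,0,0,0,0,0,1]]'
python3 - <<'E'
from k import *
from station import viewer
o,R=st();print(R[:,2])
dd=[]
for n in("top","side"):
    d=viewer.get_image(n);pickle.dump(d,open(n+"4.pkl","wb"));dd.append(d["img"])
cv2.imwrite("pics/b4.png",np.hstack([cv2.resize(dd[0][120:320,200:400],(400,400),interpolation=2),cv2.resize(dd[1][120:320,180:380],(400,400),interpolation=2)])[:,:,::-1])
E
```

```text
t: 13.7
tool_pos: [0.4286, -0.0621, 0.1618]
tool_rot: [-1.948, -0.905, -1.492]
contact_force: [0.6, -0.2, 0.2]
opening: 0.085
grip_force: 0.0
t 13.7 q [-0.965 -0.197  2.376  1.202  1.635 -0.65 ] p [ 0.4286 -0.0621  0.1618] open 0.085 grip 0.0 F [ 0.6 -0.2  0.2]
[[0.17, 0.194, 0.966], [0.767, -0.641, -0.006], [0.618, 0.742, -0.258]]
[ 0.61843136  0.74224754 -0.25809154]
```

View pics/b4.png

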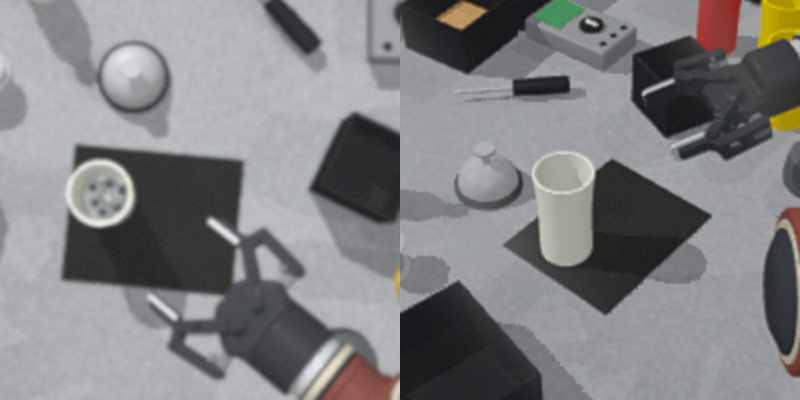

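The cup stands upright on the mat with its knobs inside. Its rim centre is at top-crop (101,193), full-picture ≈(250.2,216.3). The open fingers point at it.

Run:
```python
from k import *
t=pickle.load(open("top4.pkl","rb"));s=pickle.load(open("side4.pkl","rb"))
print(ray(t,[[250.2,216.3]],.123),ray(s,[[180+163/2,120+172/2]],.123))
need((.499,.0242,.053))
o,R=st();print("at z+40:",R.T@(np.array([.499,.0242,.093])-o["tool_pos"])/.03)
```

```text
[[0.49865185 0.02303127 0.123     ]] [[0.49882143 0.0261293  0.123     ]]
t 13.8 q [-0.966 -0.2    2.373  1.203  1.636 -0.65 ] p [ 0.4294 -0.0639  0.1639] open 0.0855 grip 0.0 F [ 0.  -0.1 -0.1]
[[0.167, 0.198, 0.966], [0.766, -0.642, -0.001], [0.62, 0.74, -0.259]]
units [-2.6  -0.11  4.57]
t 13.8 q [-0.966 -0.2    2.373  1.203  1.636 -0.65 ] p [ 0.4294 -0.0639  0.1639] open 0.0855 grip 0.0 F [ 0.  -0.1 -0.1]
[[0.167, 0.198, 0.966], [0.766, -0.642, -0.001], [0.62, 0.74, -0.259]]
at z+40: [-1.31487256 -0.1078217   4.22399411]
```

```bash
J="python3 -m jog"
$J '[[0,0,0,-0.95,-0.05,0.5,1],[0,0,0,-0.95,-0.05,0.5,1],[0,0,0,-0.17,0,0.8,1],[0,0,0,-0.17,0,0.8,1],[0,0,0,-0.17,0,0.8,1]]' 
$J '[[0,0,0,-0.17,0,0.8,1],[0,0,0,0,0,0.35,1],[0,0,0,0,0,0,1]]'
python3 -c "
from h import *
need((.499,.0242,.053))"
```

```text
t: 14.42
tool_pos: [0.4798, -0.0016, 0.0682]
tool_rot: [-1.951, -0.911, -1.499]
contact_force: [0.4, -0.2, -0.5]
opening: 0.0854
grip_force: 0.0
t: 14.8
tool_pos: [0.4993, 0.0238, 0.0538]
tool_rot: [-1.949, -0.91, -1.497]
contact_force: [-0.4, 0.0, 0.3]
opening: 0.0856
grip_force: 0.0
t 14.8 q [-0.663  0.158  2.315  1.433  1.345 -0.882] p [0.4993 0.0238 0.0538] open 0.0856 grip 0.0 F [-0.4  0.   0.3]
[[0.166, 0.198, 0.966], [0.767, -0.642, 0.0], [0.62, 0.74, -0.258]]
units [-0.03 -0.01  0.01]
```

```bash
J="python3 -m jog"
$J '[[0,0,0,0,0,0,-1],[0,0,0,0,0,0,-1],[0,0,0,0,0,0,-1],[0,0,0,0,0,0,-1],[0,0,0,0,0,0,-1]]' 60
$J '[[0,0,0,0.3,0,-0.08,-1],[0,0,0,0.5,0,-0.13,-1],[0,0,0,0.8,0,-0.21,-1],[0,0,0,0.8,0,-0.21,-1],[0,0,0,0.8,0,-0.21,-1]]'
$J '[[0,0,0,0.6,0,-0.16,-1],[0,0,0,0.3,0,-0.08,-1],[0,0,0,0,0,0,-1]]'
python3 - <<'E'
from k import *
o,R=st();Rt=pose(75,0,-1);n,v=turn(R,Rt);G=np.array([.419,.274,.17]);n=10;q=o["q"]
for i in range(n+1):
    Ri=R@Ro.from_rotvec(np.radians(5*v*i/n)).as_matrix();p=o["tool_pos"]+(G-o["tool_pos"])*i/n;q,e=ik(p,Ri,q)
    print(i,p.round(3),q.round(2),round(e,4),"row shift",(Ri.T@(G-o["tool_pos"])/n/.03).round(2),fk(q,P)[2].round(2))
print(v/n)
E
```

```text
t: 15.42
tool_pos: [0.4992, 0.0235, 0.0537]
tool_rot: [-1.95, -0.908, -1.498]
contact_force: [-3.2, -4.9, 5.5]
opening: 0.0591
grip_force: 64.8
t: 16.05
tool_pos: [0.4983, 0.0251, 0.1519]
tool_rot: [-1.952, -0.908, -1.492]
contact_force: [-0.7, 0.1, -1.7]
opening: 0.059
grip_force: 64.4
t: 16.42
tool_pos: [0.4989, 0.0247, 0.1799]
tool_rot: [-1.951, -0.909, -1.495]
contact_force: [-0.2, 0.1, -2.7]
opening: 0.059
grip_force: 64.4
t 16.43 q [-0.661 -0.227  2.359  1.365  1.402 -0.538] p [0.4989 0.0247 0.1799] open 0.059 grip 64.4 F [-0.2  0.1 -2.7]
[[0.168, 0.199, 0.966], [0.766, -0.643, -0.001], [0.62, 0.74, -0.26]]
turn units [ 4.97  2.96 -0.67] rows 5 [ 0.993  0.592 -0.133]
0 [0.499 0.025 0.18 ] [-0.67 -0.22  2.36  1.36  1.41 -0.54] 0.0 row shift [ 0.09 -0.74  0.46] [ 0.34 -0.17  0.25]
1 [0.491 0.05  0.179] [-0.63 -0.23  2.38  1.38  1.42 -0.56] 0.0 row shift [ 0.08 -0.72  0.49] [ 0.34 -0.15  0.24]
2 [0.483 0.075 0.178] [-0.59 -0.22  2.39  1.41  1.44 -0.58] 0.0 row shift [ 0.07 -0.69  0.52] [ 0.34 -0.14  0.23]
3 [0.475 0.099 0.177] [-0.55 -0.22  2.41  1.43  1.45 -0.59] 0.0 row shift [ 
[... 171 characters left out ...]
5] [-0.45 -0.2   2.43  1.48  1.47 -0.64] 0.0 row shift [ 0.04 -0.62  0.61] [ 0.34 -0.08  0.21]
6 [0.451 0.174 0.174] [-0.4  -0.18  2.43  1.51  1.48 -0.66] 0.0 row shift [ 0.03 -0.59  0.64] [ 0.34 -0.06  0.2 ]
7 [0.443 0.199 0.173] [-0.34 -0.15  2.43  1.54  1.48 -0.69] 0.0 row shift [ 0.01 -0.56  0.67] [ 0.34 -0.04  0.19]
8 [0.435 0.224 0.172] [-0.28 -0.13  2.43  1.58  1.49 -0.72] 0.0 row shift [-0.   -0.53  0.69] [ 0.35 -0.02  0.19]
9 [0.427 0.249 0.171] [-0.22 -0.09  2.42  1.61  1.49 -0.75] 0.0 row shift [-0.02 -0.5   0.71] [ 0.35 -0.    0.18]
10 [0.419 0.274 0.17 ] [-0.16 -0.06  2.41  1.65  1.49 -0.78] 0.0 row shift [-0.03 -0.47  0.73] [0.35 0.02 0.17]
[ 0.49674124  0.29617875 -0.06659903]
```

```bash
J="python3 -m jog"
$J '[[0.25,0.15,-0.03,0.04,-0.37,0.23,-1],[0.5,0.3,-0.07,0.08,-0.72,0.49,-1],[0.5,0.3,-0.07,0.07,-0.69,0.52,-1],[0.5,0.3,-0.07,0.06,-0.67,0.56,-1],[0.5,0.3,-0.07,0.05,-0.65,0.59,-1]]' >/dev/null
$J '[[0.5,0.3,-0.07,0.04,-0.62,0.61,-1],[0.5,0.3,-0.07,0.03,-0.59,0.64,-1],[0.5,0.3,-0.07,0.01,-0.56,0.67,-1],[0.5,0.3,-0.07,0,-0.53,0.69,-1],[0.5,0.3,-0.07,-0.02,-0.5,0.71,-1]]' >/dev/null
$J '[[0.5,0.3,-0.07,-0.03,-0.47,0.73,-1],[0.25,0.15,-0.03,-0.02,-0.24,0.37,-1],[0,0,0,0,0,0,-1]]'
python3 - <<'E'
from k import *
from station import viewer
need((.419,.274,.165));o,R=st();turn(R,pose(75,0,-1))
d=viewer.get_image("side");pickle.dump(d,open("side5.pkl","wb"));t=viewer.get_image("top")
cv2.imwrite("pics/b5.png",np.hstack([cv2.resize(t["img"][150:350,80:280],(400,400),interpolation=2),cv2.resize(d["img"][180:380,100:300],(400,400),interpolation=2)])[:,:,::-1])
E
```

```text
t: 18.05
tool_pos: [0.4152, 0.3005, 0.1661]
tool_rot: [-1.338, -1.086, -1.386]
contact_force: [-0.3, -0.8, -1.7]
opening: 0.0591
grip_force: 64.7
t 18.05 q [-0.08   0.003  2.373  1.688  1.499 -0.818] p [0.4152 0.3005 0.1661] open 0.0591 grip 64.7 F [-0.3 -0.8 -1.7]
[[-0.013, -0.027, 1.0], [0.977, -0.212, 0.007], [0.212, 0.977, 0.03]]
units [-0.02  0.31 -0.84]
t 18.05 q [-0.08   0.003  2.373  1.688  1.499 -0.818] p [0.4152 0.3005 0.1661] open 0.0591 grip 64.7 F [-0.3 -0.8 -1.7]
[[-0.013, -0.027, 1.0], [0.977, -0.212, 0.007], [0.212, 0.977, 0.03]]
turn units [-0.55 -0.34  0.07] rows 1 [-0.549 -0.34   0.067]
```

View pics/b5.png

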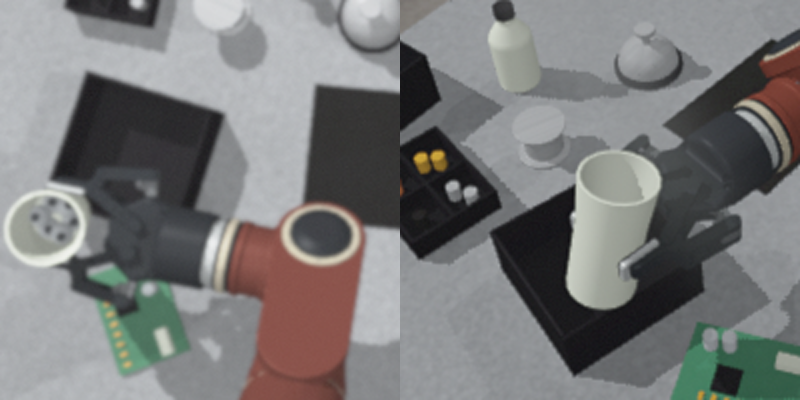

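The side and top views show the cup held upright by its lower half at the near-left edge of the bin, knobs inside. I correct 25 mm back along the tool, then roll toward the bin centre (+x).

```bash
J="python3 -m jog"
$J '[[-0.5,-0.3,0,0,0.3,-0.85,-1],[0,0,0.5,0,0,0,-1],[0,0,1,0,0,0,-1],[0,0,1,0,0,0,-1],[0,0,1,0,0,0,-1]]' >/dev/null
$J '[[0,0,1,0,0,0,-1],[0,0,1,0,0,0,-1],[0,0,1,0,0,0,-1],[0,0,1,0,0,0,-1],[0,0,1,0,0,0,-1]]'
python3 -c "
from h import *
need((.419,.274,.165))"
$J '[[0,0,1,0,0,0,-1],[0,0,1,0,0,0,-1],[0,0,1,0,0,0,-1],[0,0,1,0,0,0,-1],[0,0,1,0,0,0,-1]]' >/dev/null
$J '[[0,0,1,0,0,0,-1],[0,0,1,0,0,0,-1],[0,0,0.6,0,0,0,-1],[0,0,0.6,0,0,0,-1],[0,0,0.6,0,0,0,-1]]'
$J '[[0,0,0.6,0,0,0,-1],[0,0,0.6,0,0,0,-1],[0,0,0.6,0,0,0,-1],[0,0,0.6,0,0,0,-1],[0,0,0.6,0,0,0,-1]]' 
$J '[[0,0,1,0,0,0,-1],[0,0,1,0,0,0,-1],[0,0,1,0,0,0,-1],[0,0,0.5,0,0,0,-1],[0,0,0,0,0,0,-1]]' 
$J '[[0,0,0,0,0,0,-1],[0,0,0,0,0,0,-1],[0,0,0,0,0,0,-1]]' >/dev/null
python3 - <<'E'
from k import *
from station import viewer
o,R=st();d=viewer.get_image("side");t=viewer.get_image("top")
cv2.imwrite("pics/b6.png",np.hstack([cv2.resize(t["img"][150:350,80:280],(400,400),interpolation=2),cv2.resize(d["img"][180:380,100:300],(400,400),interpolation=2)])[:,:,::-1])
E
```

```text
t: 19.4
tool_pos: [0.42, 0.2723, 0.1667]
tool_rot: [-1.566, -0.462, -0.854]
contact_force: [0.5, 0.4, -2.0]
opening: 0.0593
grip_force: 65.4
t 19.4 q [-0.154 -0.045  2.399  1.649  1.498 -0.051] p [0.42   0.2723 0.1667] open 0.0593 grip 65.4 F [ 0.5  0.4 -2. ]
[[0.648, -0.176, 0.741], [0.717, -0.189, -0.671], [0.258, 0.966, 0.004]]
units [-0.07  0.    0.05]
t: 20.65
tool_pos: [0.42, 0.2723, 0.1667]
tool_rot: [-1.565, 0.151, -0.259]
contact_force: [0.1, -0.7, -2.0]
opening: 0.059
grip_force: 65.4
t: 21.28
tool_pos: [0.42, 0.2723, 0.1667]
tool_rot: [-1.527, 0.353, -0.053]
contact_force: [0.3, 0.5, -2.0]
opening: 0.0588
grip_force: 65.4
t: 21.9
tool_pos: [0.42, 0.2724, 0.167]
tool_rot: [-1.458, 0.58, 0.185]
contact_force: [-0.4, 0.5, -1.3]
opening: 0.0592
grip_force: 65.4
t 22.27 q [-0.152 -0.044  2.399  1.649  1.498  1.281] p [0.4195 0.273  0.1664] open 0.059 grip 65.4 F [-0.6 -0.1 -0.6]
[[0.85, -0.223, -0.477], [-0.461, 0.126, -0.879], [0.256, 0.967, 0.004]]
```

View pics/b6.png

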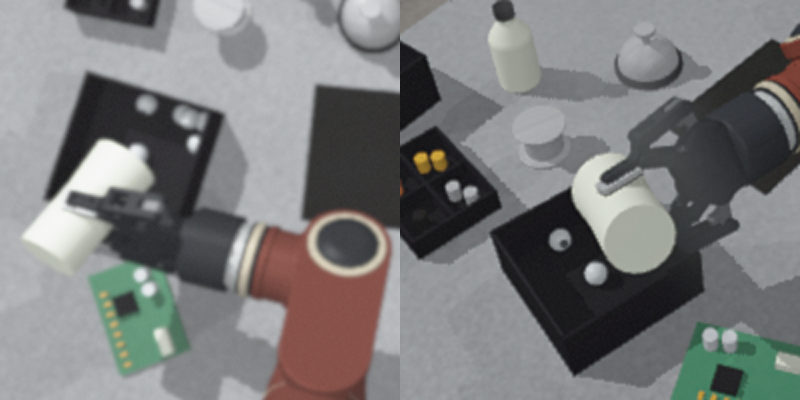

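The mouth points down into the bin and the knobs are out: several are visible in the bin, and the vertical force fell by 1.4 N. I roll back and count.

```bash
J="python3 -m jog"
$J '[[0,0,-0.7,0,0,0,-1],[0,0,-1,0,0,0,-1],[0,0,-1,0,0,0,-1],[0,0,-1,0,0,0,-1],[0,0,-1,0,0,0,-1]]' >/dev/null
$J '[[0,0,-1,0,0,0,-1],[0,0,-1,0,0,0,-1],[0,0,-1,0,0,0,-1],[0,0,-1,0,0,0,-1],[0,0,-1,0,0,0,-1]]' >/dev/null
$J '[[0,0,-1,0,0,0,-1],[0,0,-1,0,0,0,-1],[0,0,-1,0,0,0,-1],[0,0,-1,0,0,0,-1],[0,0,-1,0,0,0,-1]]' >/dev/null
$J '[[0,0,-1,0,0,0,-1],[0,0,-1,0,0,0,-1],[0,0,-1,0,0,0,-1],[0,0,-1,0,0,0,-1],[0,0,-1,0,0,0,-1]]' >/dev/null
$J '[[0,0,-1,0,0,0,-1],[0,0,-1,0,0,0,-1],[0,0,-1,0,0,0,-1],[0,0,-1,0,0,0,-1],[0,0,0,0,0,0,-1]]'
python3 - <<'E'
from k import *
o,R=st();Rt=pose(50,15,-1);n,v=turn(R,Rt);G=np.array([.499,.0242,.18]);n=10
for i in range(n):
    Ri=R@Ro.from_rotvec(np.radians(5*v*i/n)).as_matrix();print((Ri.T@(G-o["tool_pos"])/n/.03).round(2))
print(v/n)
E
```

```text
t: 25.5
tool_pos: [0.4194, 0.2731, 0.1664]
tool_rot: [-1.394, -1.071, -1.398]
contact_force: [-0.5, -0.5, -1.1]
opening: 0.0589
grip_force: 65.4
t 25.5 q [-0.152 -0.043  2.399  1.649  1.498 -0.786] p [0.4194 0.2731 0.1664] open 0.0589 grip 65.4 F [-0.5 -0.5 -1.1]
[[0.001, -0.004, 1.0], [0.967, -0.256, -0.002], [0.256, 0.967, 0.004]]
turn units [-5.01 -2.99  0.63] rows 6 [-0.835 -0.499  0.105]
[ 0.05  0.47 -0.73]
[ 0.03  0.5  -0.71]
[ 0.02  0.53 -0.69]
[ 0.    0.56 -0.67]
[-0.01  0.59 -0.64]
[-0.02  0.62 -0.62]
[-0.04  0.64 -0.59]
[-0.05  0.67 -0.56]
[-0.06  0.69 -0.53]
[-0.07  0.72 -0.49]
[-0.50089218 -0.29943904  0.06300109]
```

```bash
J="python3 -m jog"
$J '[[-0.5,-0.3,0.06,0.05,0.47,-0.73,-1],[-0.5,-0.3,0.06,0.03,0.5,-0.71,-1],[-0.5,-0.3,0.06,0.02,0.53,-0.69,-1],[-0.5,-0.3,0.06,0,0.56,-0.67,-1],[-0.5,-0.3,0.06,-0.01,0.59,-0.64,-1]]' >/dev/null
$J '[[-0.5,-0.3,0.06,-0.02,0.62,-0.62,-1],[-0.5,-0.3,0.06,-0.04,0.64,-0.59,-1],[-0.5,-0.3,0.06,-0.05,0.67,-0.56,-1],[-0.5,-0.3,0.06,-0.06,0.69,-0.53,-1],[-0.5,-0.3,0.06,-0.07,0.72,-0.49,-1]]' >/dev/null
$J '[[0,0,0,0,0,0,-1]]'
python3 - <<'E'
from k import *
from station import viewer
o,R=st();turn(R,pose(50,15,-1));need((.499,.0242,.054))
d=viewer.get_image("side");t=viewer.get_image("top")
cv2.imwrite("pics/b7.png",np.hstack([cv2.resize(t["img"][150:300,80:280],(530,400),interpolation=2),cv2.resize(d["img"][240:370,130:265],(270,260),interpolation=2)[:400] if 0 else cv2.resize(d["img"][180:380,160:295],(270,400),interpolation=2)])[:,:,::-1])
E
```

```text
t: 26.88
tool_pos: [0.5, 0.0229, 0.1812]
tool_rot: [-1.95, -0.913, -1.501]
contact_force: [0.1, 0.4, -0.5]
opening: 0.059
grip_force: 65.4
t 26.88 q [-0.664 -0.226  2.356  1.367  1.403 -0.543] p [0.5    0.0229 0.1812] open 0.059 grip 65.4 F [ 0.1  0.4 -0.5]
[[0.163, 0.201, 0.966], [0.766, -0.643, 0.005], [0.623, 0.739, -0.258]]
turn units [ 0.02 -0.01  0.05] rows 1 [ 0.023 -0.008  0.051]
t 26.88 q [-0.664 -0.226  2.356  1.367  1.403 -0.543] p [0.5    0.0229 0.1812] open 0.059 grip 65.4 F [ 0.1  0.4 -0.5]
[[0.163, 0.201, 0.966], [0.766, -0.643, 0.005], [0.623, 0.739, -0.258]]
units [-4.09 -0.07  1.11]
```

View pics/b7.png

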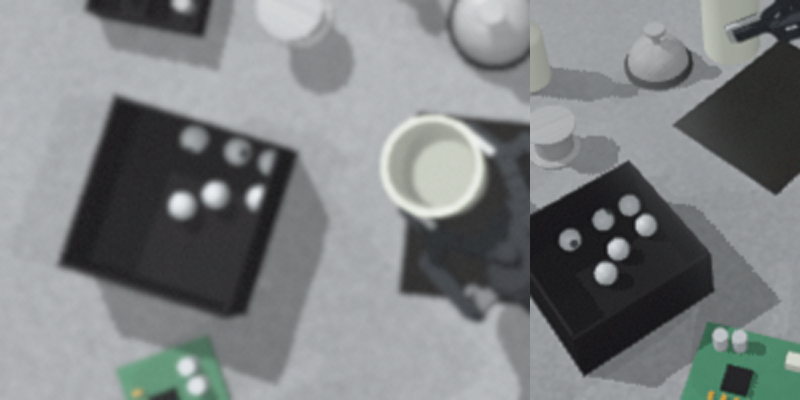

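Six knobs lie in the bin and the cup is empty. I lower the cup onto the mat.

```bash
J="python3 -m jog"
$J '[[0,0,0,-0.5,0,0.13,-1],[0,0,0,-0.8,0,0.21,-1],[0,0,0,-0.8,0,0.21,-1],[0,0,0,-0.8,0,0.21,-1],[0,0,0,-0.6,0,0.16,-1]]' >/dev/null
$J '[[0,0,0,-0.3,0,0.08,-1],[0,0,0,-0.15,0,0.04,-1],[0,0,0,-0.05,0,0.01,-1],[0,0,0,0,0,0,-1]]'
python3 -c "
from h import *
need((.499,.0242,.0535))"
```

```text
t: 28.1
tool_pos: [0.4994, 0.0234, 0.0567]
tool_rot: [-1.949, -0.914, -1.5]
contact_force: [-0.2, -0.5, -0.1]
opening: 0.0591
grip_force: 65.4
t 28.1 q [-0.663  0.149  2.316  1.432  1.347 -0.879] p [0.4994 0.0234 0.0567] open 0.0591 grip 65.4 F [-0.2 -0.5 -0.1]
[[0.162, 0.201, 0.966], [0.767, -0.642, 0.004], [0.621, 0.74, -0.258]]
units [-0.1  -0.03  0.04]
```

```bash
J="python3 -m jog"
$J '[[0,0,0,-0.05,0,0.01,-1],[0,0,0,-0.05,0,0.01,-1],[0,0,0,0,0,0,-1]]'
$J '[[0,0,0,-0.03,0,0.01,-1],[0,0,0,0,0,0,-1]]'
```

```text
t: 28.48
tool_pos: [0.4993, 0.0233, 0.0537]
tool_rot: [-1.948, -0.913, -1.5]
contact_force: [-1.6, -1.4, 1.5]
opening: 0.059
grip_force: 65.5
t: 28.72
tool_pos: [0.4995, 0.0233, 0.0536]
tool_rot: [-1.945, -0.913, -1.502]
contact_force: [-3.3, -1.3, 7.5]
opening: 0.059
grip_force: 65.9
```

```bash
J="python3 -m jog"
$J '[[0,0,0,0,0,0,0.3],[0,0,0,0,0,0,1],[0,0,0,0,0,0,1],[0,0,0,0,0,0,1],[0,0,0,0,0,0,1]]'
$J '[[0,0,0,0,0,-0.3,1],[0,0,0,0,0,-0.8,1],[0,0,0,0,0,-1,1],[0,0,0,0,0,-1,1],[0,0,0,0.3,0,-0.8,1]]'
$J '[[0,0,0,1,0,-0.3,1],[0,0,0,1,0,-0.3,1],[0,0,0,1,0,-0.3,1],[0,0,0,1,0,-0.3,1],[0,0,0,0.5,0,0,-1]]'
python3 - <<'E'
from k import *
from station import viewer
t=viewer.get_image("top");s=viewer.get_image("side")
cv2.imwrite("pics/b8.png",np.hstack([cv2.resize(t["img"][120:280,200:360],(400,400),interpolation=2),cv2.resize(s["img"][120:320,180:380],(400,400),interpolation=2)])[:,:,::-1])
o,R=st();Rt=Ro.from_rotvec([3.104,.479,0]).as_matrix();n,v=turn(R,Rt);q=o["q"]
for i in range(0,n+1,5):
    q,e=ik(o["tool_pos"],R@Ro.from_rotvec(np.radians(5*v*i/n)).as_matrix(),q);print(q.round(2),round(e,3))
B=np.array([.639,-.007,.25]);q,e=ik(B,Rt,q);print(q.round(2),e,(Rt.T@(B-o["tool_pos"])/.03).round(2))
E
```

```text
t: 29.35
tool_pos: [0.499, 0.0235, 0.052]
tool_rot: [-1.949, -0.913, -1.499]
contact_force: [-0.4, 0.8, 1.0]
opening: 0.0855
grip_force: 0.0
t: 29.98
tool_pos: [0.4269, -0.0623, 0.0912]
tool_rot: [-1.95, -0.911, -1.499]
contact_force: [0.2, 0.2, 0.4]
opening: 0.0854
grip_force: 0.0
t: 30.6
tool_pos: [0.4276, -0.0617, 0.2326]
tool_rot: [-1.951, -0.916, -1.501]
contact_force: [-0.1, 0.6, 0.3]
opening: 0.0697
grip_force: 0.0
t 30.7 q [-0.967 -0.383  2.369  1.22   1.7   -0.481] p [ 0.4277 -0.0616  0.2324] open 0.0553 grip 0.0 F [ 0.3 -0.4 -0.1]
[[0.161, 0.204, 0.966], [0.767, -0.642, 0.008], [0.622, 0.739, -0.259]]
turn units [ -4.18 -14.59   5.59] rows 15 [-0.279 -0.973  0.373]
[-0.97 -0.38  2.37  1.22  1.7  -0.49] 0.0
[-0.84 -0.63  2.35  0.88  1.5  -0.03] 0.0
[-0.57 -0.62  2.23  0.42  1.4   0.48] 0.0
[-0.32 -0.43  2.06 -0.    1.51  0.95] 0.0
[-0.13  0.09  1.58 -0.    1.48  1.14] 7.615252747042459e-11 [ 7.26  0.39 -0.59]
```

View pics/b8.png

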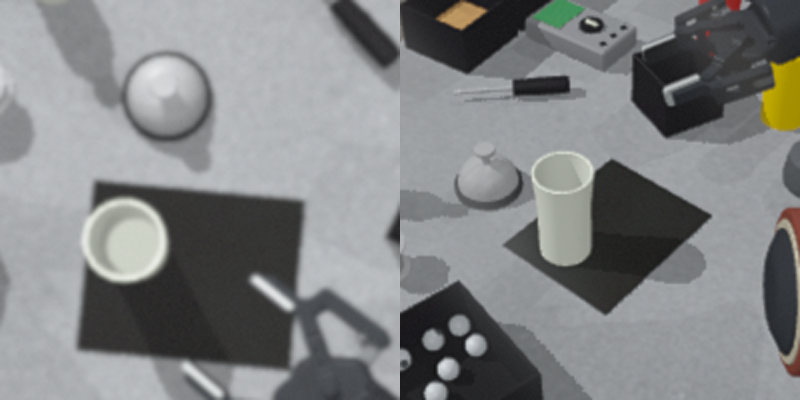

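The empty cup stands upright on the mat and all is clear. Next: turn the tool down, shut the fingers, and go above the plunger.

```bash
J="python3 -m jog"
$J '[[-0.279,-0.973,0.373,0,0,0,-1],[-0.279,-0.973,0.373,0,0,0,-1],[-0.279,-0.973,0.373,0,0,0,-1],[-0.279,-0.973,0.373,0,0,0,-1],[-0.279,-0.973,0.373,0,0,0,-1]]' >/dev/null
$J '[[-0.279,-0.973,0.373,0,0,0,-1],[-0.279,-0.973,0.373,0,0,0,-1],[-0.279,-0.973,0.373,0,0,0,-1],[-0.279,-0.973,0.373,0,0,0,-1],[-0.279,-0.973,0.373,0,0,0,-1]]' >/dev/null
$J '[[-0.279,-0.973,0.373,0,0,0,-1],[-0.279,-0.973,0.373,0,0,0,-1],[-0.279,-0.973,0.373,0,0,0,-1],[-0.279,-0.973,0.373,0,0,0,-1],[-0.279,-0.973,0.373,0,0,0,-1]]' >/dev/null
$J '[[0,0,0,0.9,0.05,-0.1,-1],[0,0,0,0.9,0.05,-0.1,-1],[0,0,0,0.9,0.05,-0.1,-1],[0,0,0,0.9,0.05,-0.1,-1],[0,0,0,0.9,0.05,-0.1,-1]]' >/dev/null
$J '[[0,0,0,0.9,0.05,0,-1],[0,0,0,0.9,0.05,0,-1],[0,0,0,0.9,0.05,0,-1],[0,0,0,0,0,0,-1]]'
python3 -c "
from h import *
need((.639,-.008,.095))"
```

```text
t: 33.7
tool_pos: [0.6373, -0.0076, 0.2431]
tool_rot: [-3.101, -0.479, 0.009]
contact_force: [0.0, 0.1, -0.8]
opening: -0.0001
grip_force: 0.0
t 33.7 q [-0.129  0.09   1.586  0.002  1.473  1.135] p [ 0.6373 -0.0076  0.2431] open -0.0001 grip 0.0 F [ 0.   0.1 -0.8]
[[0.953, 0.302, -0.005], [0.302, -0.953, -0.005], [-0.007, 0.003, -1.0]]
units [0.08 0.05 4.94]
```

```bash
J="python3 -m jog"
$J '[[0,0,0,0.05,0.05,1,-1],[0,0,0,0,0,1,-1],[0,0,0,0,0,1,-1],[0,0,0,0,0,1,-1],[0,0,0,0,0,0.7,-1]]' >/dev/null
$J '[[0,0,0,0,0,0.3,-1],[0,0,0,0,0,0,-1]]'
$J '[[0,0,0,0,0,0.3,-1],[0,0,0,0,0,0.15,-1],[0,0,0,0,0,0,-1]]'
$J '[[0,0,0,0,0,0.1,-1],[0,0,0,0,0,0.1,-1],[0,0,0,0,0,0,-1]]'
```

```text
t: 34.58
tool_pos: [0.6384, -0.0081, 0.0951]
tool_rot: [-3.102, -0.478, 0.005]
contact_force: [0.1, -0.1, -0.1]
opening: -0.0002
grip_force: 0.0
t: 34.95
tool_pos: [0.6389, -0.008, 0.0821]
tool_rot: [-3.102, -0.478, 0.003]
contact_force: [-0.8, -0.2, 2.4]
opening: -0.0
grip_force: 0.7
t: 35.33
tool_pos: [0.6391, -0.008, 0.0764]
tool_rot: [-3.102, -0.478, 0.002]
contact_force: [0.1, -0.4, 4.0]
opening: -0.0001
grip_force: 2.0
```

```bash
J="python3 -m jog"
$J '[[0,0,0,0,0,0.1,-1],[0,0,0,0,0,0,-1]]'
$J '[[0,0,0,0,0,0.06,-1],[0,0,0,0,0,0,-1]]'
```

```text
t: 35.58
tool_pos: [0.6391, -0.008, 0.0733]
tool_rot: [-3.102, -0.478, 0.002]
contact_force: [0.1, -0.0, 5.7]
opening: 0.0001
grip_force: 2.7
t: 35.83
tool_pos: [0.6392, -0.008, 0.0727]
tool_rot: [-3.102, -0.478, 0.002]
contact_force: [-3.9, -0.9, 10.9]
opening: -0.0003
grip_force: 5.0
```

The force jumped to 10.9 N with no further travel, so the plunger is at its stop. I retract.

```bash
J="python3 -m jog"
$J '[[0,0,0,0,0,-0.6,-1],[0,0,0,0,0,-1,-1],[0,0,0,0,0,-1,-1],[0,0,0,0,0,-1,-1],[0,0,0,0,0,-1,-1]]'
$J '[[0,0,0,0,0,0,-1],[0,0,0,0,0,0,-1],[0,0,0,0,0,0,-1]]' >/dev/null
python3 - <<'E'
from h import *
from station import viewer,finish_job
s=viewer.get_image("side");cv2.imwrite("pics/b9.png",s["img"][:,:,::-1])
E
```

```text
t: 36.45
tool_pos: [0.6384, -0.0082, 0.2096]
tool_rot: [-3.101, -0.478, 0.006]
contact_force: [1.2, 0.4, -0.4]
opening: 0.0001
grip_force: 0.0
```

View pics/b9.png

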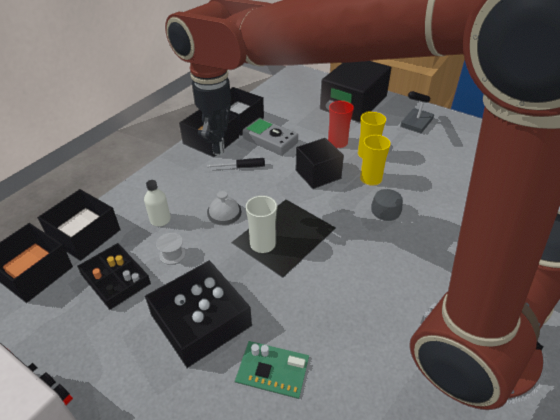

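The cup stands upright on the mat at (262,225), six knobs are in the bin at (200,300), the bell plunger is up at (224,197), and the bystanders are in place.

```bash
python3 -c "
from station import finish_job
print(finish_job())"
```

```text
the job is handed in; nothing more can be done
None
```

The job is handed in at about 37 s, though no verdict came back: the last picture shows the six knobs in the bin, the empty cup upright on the mat, the plunger up again after being pressed to its stop, and the bystanders in place.

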